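Uncover the bench air valves and shut the red one

TASK

Slide the yellow cover plate of the grey air-valve box to the left until it is fully home against the stop at the left end of its track, which uncovers two valve handles; then push the red handle clockwise, as seen from above, until it is fully shut across its pipe. Do it all by pushing with the fingers: do not lift the cover out of its track, leave the blue handle as it is, and do not disturb the things lying around.

Things in the scene. Friction and masses are not known exactly. Their poses are not given: they have to be found in the camera images.
- air_box: Grey valve box fixed to the worktop, 136 (x) x 460 (y) x 66 mm tall; origin: centre of the underside. z up, x away from the robot, y left, turned by its yaw. Open-topped track, rims 8 mm thick. Right part (box y -222 to -10, x within +-51 mm): pit with two valves side by side, pipes up to 35 mm above the worktop. Left part: closed deck where the cover parks.
- cover: Loose yellow-painted cover, 116 (x) x 226 (y) x 5 mm, about 0.35 kg, lying unfastened on ledges 56 mm above the worktop between the box's rims; hides the pit at the start. Origin: centre of its underside, near box y = -100 mm at the start, +109 mm when against the left end stop. Slides along the box's y with 1 to 3 N.
- cover_rib (a point): Centre of the exposed part of the black upright rib across the middle of the cover: 84 mm along x, 8 mm thick in y, its top 84 mm above the worktop and 23 mm above the plate; this point is 74 mm above the worktop.
- red_pivot (a point): Point on the vertical turning axis of the red handle, 46 mm above the worktop. The red valve is in either of the two places in the pit (box y = -164 or -74 mm, box x = +22 mm), the blue one in the other.
- red_grip (a point): Centre of the red sleeve of the marked handle, 40 mm out from the pivot, 46 mm above the worktop. The sleeve is 14 mm wide and 13 mm tall and covers 18 to 54 mm from the pivot.
- red_lever (a joint): Angle of the red handle (rad). 0: open, along its pipe, pointing to the box's -x (to the robot). Grows clockwise seen from above to 1.571: shut, at its stop, across the pipe, pointing to the box's +y (left). Starts at 0 to 0.25. Turned by about 2 N at the sleeve; stays where it is left.
- blue_grip (a point): Centre of the blue sleeve of the other handle: same shape and height as the red one, its pivot 90 mm from the red one's, also open.
- flux_pot: Loose bystander: round yellow-lidded flux pot, 43 mm across, 19 mm tall, just in front of the valve box.
- marker_pen: Loose bystander: white marker pen with red cap, 127 mm long, lying behind the box.
- driver_red: Loose bystander: small screwdriver with red handle, 135 mm long, lying behind the box.
- white_dropper: Loose bystander: white dropper bottle, 22 mm across, 52 mm tall, at the back.
- side_cutters: Loose bystander: red-handled side cutters, 125 mm long, lying at the far left.
- tape_roll: Loose bystander: orange-brown tape roll, 68 mm across, 12 mm tall, lying to the right of the box near the front.

How it is judged:
By the outcome, as a careful person would: the job done as asked, in the order asked, and still so for the second after the job is handed in, with the robot touching nothing.
It also fails if it takes over 51 s, if anything falls off the work surface, if the arm or the gripper's body presses on something with over 40 N, if the wrist force passes 120 N, or if a joint passes its speed limit or range.

ROBOT

A 6-joint arm with a two-finger parallel gripper is mounted at the origin on a cart in front of the work surface, level with it; the furniture and walls round the work are solid. World frame = base frame: x ahead of the robot, y to its left, z up, the work surface at z = 0. Lengths are in m, angles in degrees, forces in N, time in s.
With the tool pointing down it reaches from about 0.4 to 0.825 m from the base axis. Payload 7 kg.
Tool frame: the origin (TCP) lies at the very end of the fingers, on their centre line; the grasp point (between the pads) lies 19 mm behind it (ctrl.grip_point_offset is the distance from the TCP to the grasp point, in m); x points along the fingers, z is the direction in which the jaws open and shut, and the axes are right-handed (so a half turn about x gives the same grasp; the last joint's range is limited). The gripper opens to 88 mm and grips with 3 to 60 N. Pads are 19 mm wide; open, the fingers measure 130 mm over their backs; the gripper's body (78 mm by 193 mm) begins 47 mm behind the grasp point.
Start: joints at [90.705, 20.546, 0.682, 0, -70.136, -16.507], TCP at [0.184, 0.649, 0.205] pointing down, gripper open.
Joint ranges: [-176.03, 176.03], [-82.01, 121.73], [-58.28, 71.71], [-173.87, 95.51], [-174.79, -0.11], [-173.66, 173.66]. Speed limits (degrees/s): [136.94, 136.94, 172.46, 180, 180, 180].

INTERFACE

Orientations are given as [roll, pitch, yaw] about the fixed x, y, z axes, in that order (R = Rz(yaw) Ry(pitch) Rx(roll)).
In Python, from plant import get_obs, snapshot, calibration, close_job, ctrl gives the robot as it stands.
- The arm moves only by the tool move_arm, never from a script. Its argument "commands" is a list that holds one entry, the list of rows, each a list of 4 numbers: the shift along the tool's x, y, z in cm, then the turn about the tool's x in rad. In form: [[[dx, dy, dz, spin], ...]]. A call has 1 to 8 rows; each row shifts and turns the commanded pose from where the row before left it, along the tool's axes as they then stand; what a row does not reach is not made up. A row lasts 1/10 s, in which the tool goes at most 50 mm and 8.59 degrees, less where a joint would pass 70% of its speed; a pose out of reach is approached as far as the arm can. A call with a gripper value outside its range is refused whole. "jaw" is the finger opening in cm, from 0 to 8.76, set as the call begins (left out, the last holds). The fingers move at their own pace and stop on an object; the grip force is fixed at half the most. Time passes only in rows, so rows that do not move let the fingers close. It gives the time, the measured TCP pose, the force and the opening at its end, in the units of the state.
- get_obs(): the state, without advancing time (a new reading comes with each control period).
- snapshot(name): name is "side" or "top" or "wrist"; returns (picture, depth): 480x640x3 uint8, red, green, blue; 480x640 float32, m along the optical axis (not along the pixel's ray), 0 where there is no reading.
- calibration(name): a dict with "mtx" (3x3 intrinsics, pixels), "T" (4x4, takes a point from camera to world coordinates); the wrist camera has in their place "tool_from_camera" (4x4, takes a point from camera to tool coordinates, whose origin is the TCP and whose axes are the tool frame's). Camera axes: x right, y up, looking along -z (the intrinsics and any distortion apply to the point x, -y, -z); pixel columns grow to the right and rows downward; lengths in m; the calibration is good to about 2 mm. A picture is of the moment at which its call begins: read the wrist's pose just before it. calibration takes no time and is no camera call.
- close_job(): hands the job in, once; it reports no verdict.
The state is a dict: "clock": time; "joint_pos": joint angles; "qvel": joint speeds; "tau": joint torques, N m; "tool_pos": TCP position; "orientation": TCP orientation; "force": force on the tool from outside, world axes, zero at the start; "moment": the same for the moment, N m; "opening": finger opening in m.
Only numpy, scipy, OpenCV 4.12 (cv2) and the standard library are available. Lean on these libraries where they do the work, as an engineer would, in place of code of your own. Each camera call takes 0.05 s, during which the arm holds its last target. There are 200 camera calls.

## Working session

There is one attempt and no reset: what is moved stays moved. The work goes in short steps, Python scripts to look and compute and a tool call to move; the robot and the scene stay as the last step left them, time stands still between calls to the robot, and variables do not carry over. Pictures are saved under pics/ and viewed, about 8 in all and at most 12, crops included, and the job is handed in when it is done.

Besides the shell and the picture viewer there is one more tool, called after "Request:" as a command line: name --argument value ..., lists and objects as JSON in quotes. move_arm: Moves the arm, as the interface text tells. Its arguments: {"type":"object","properties":{"commands":{"type":"array"},"jaw":{"type":"number"}},"required":["commands"]}

```bash
mkdir -p pics; ls; python3 - <<'E'
from plant import *
import cv2,numpy as np
o=get_obs();print(o)
for n in("top","side"):
    p,d=snapshot(n);np.savez(f"{n}0.npz",p=p,d=d);cv2.imwrite(f"pics/{n}0.png",p[:,:,::-1])
    c=calibration(n);print(n,{k:(np.round(v,4).tolist() if hasattr(v,'__len__') else v) for k,v in c.items()})
print(calibration("wrist"))
E
```

```text
pics
{'clock': 0.0, 'joint_pos': array([ 9.07033220e+01,  2.05936226e+01,  6.33003909e-01, -2.03778398e-02,
       -7.01363152e+01, -1.65055379e+01]), 'qvel': array([ 0.02148215, -0.01898862,  0.0388602 ,  0.04595354, -0.12594794,
       -0.03540897]), 'tau': array([ 2.00795825e-03, -5.82716060e+01,  2.93054152e+01,  6.99746087e+00,
        6.78650526e-03, -1.59403389e-04]), 'tool_pos': array([0.18371415, 0.64896005, 0.20389138]), 'orientation': array([   5.32826822,   89.90119073, -100.48088799]), 'force': array([ 0.50093386, -0.26545311,  0.24606499]), 'moment': array([-0.00647692,  0.03950201,  0.04436212]), 'opening': 0.08783603034121479}
top {'mtx': [[459.1237, 0.0, 323.4655], [0.0, 459.1237, 237.9479], [0.0, 0.0, 1.0]], 'T': [[-0.0137, 0.9945, -0.1037, 0.4229], [-0.9999, -0.0139, -0.001, 0.2514], [-0.0024, 0.1036, 0.9946, 1.3057], [0.0, 0.0, 0.0, 1.0]]}
side {'mtx': [[558.7194, 0.0, 316.6012], [0.0, 558.7194, 230.2772], [0.0, 0.0, 1.0]], 'T': [[0.8718, 0.2464, -0.4233, 0.0333], [-0.4898, 0.4441, -0.7502, -0.7588], [0.0031, 0.8614, 0.5079, 0.7253], [0.0, 0.0, 0.0, 1.0]]}
{'mtx': array([[371.30335241,   0.        , 317.84498446],
       [  0.        , 371.30335241, 244.00354873],
       [  0.        ,   0.        ,   1.        ]]), 'tool_from_camera': array([[ 7.90221829e-04,  2.93963182e-01, -9.55816417e-01,
        -1.79148035e-01],
       [-8.24987472e-05,  9.55816732e-01,  2.93963210e-01,
         7.87390578e-02],
       [ 9.99999684e-01, -1.53442489e-04,  7.79558840e-04,
         3.63727847e-04],
       [ 0.00000000e+00,  0.00000000e+00,  0.00000000e+00,
         1.00000000e+00]])}
```

View pics/top0.png

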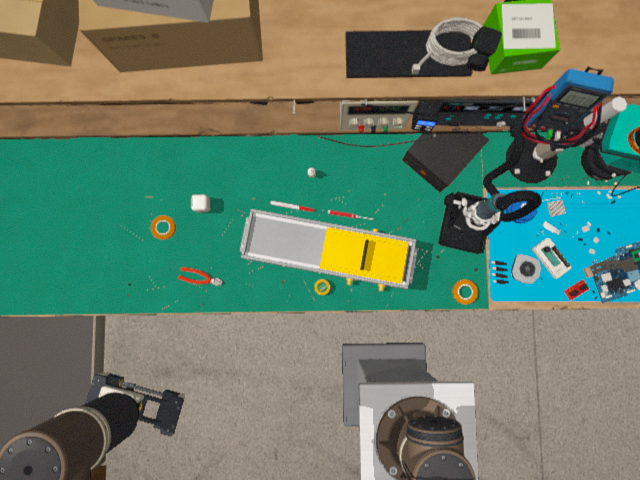

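View pics/side0.png

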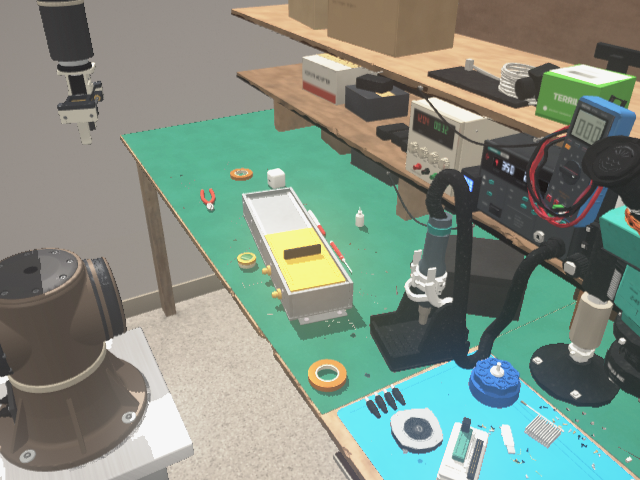

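The top view shows the box spanning about (245,212)–(415,288), with the yellow cover on its right at (322–412, 230–285) and the rib near (369,255). The flux pot is at (322,287), and the arm is far to the left. Next I'll measure the box, cover and rib.

```bash
cat > h.py <<'E'
from plant import *
import cv2,numpy as np
from scipy.spatial.transform import Rotation as R
def ray(px,z,K,T):
    px=np.atleast_2d(px).astype(float)
    v=np.c_[(px[:,0]-K[0,2])/K[0,0],-(px[:,1]-K[1,2])/K[1,1],-np.ones(len(px))]@T[:3,:3].T
    o=T[:3,3]; return o+v*((z-o[2])/v[:,2])[:,None]
def camT(n):
    c=calibration(n)
    if n!="wrist": return c["mtx"],c["T"]
    o=get_obs();W=np.eye(4);W[:3,:3]=R.from_euler("xyz",o["orientation"],degrees=True).as_matrix();W[:3,3]=o["tool_pos"]
    return c["mtx"],W@c["tool_from_camera"]
def blobs(m,k=3):
    cs,_=cv2.findContours(m.astype(np.uint8),cv2.RETR_EXTERNAL,cv2.CHAIN_APPROX_NONE)
    return sorted(cs,key=cv2.contourArea)[::-1][:k]
def show(): 
    o=get_obs();M=R.from_euler("xyz",o["orientation"],degrees=True).as_matrix()
    print("t",o["clock"],"tcp",np.round(o["tool_pos"],4),"\naxes\n",np.round(M,3),"\nF",np.round(o["force"],1),"q",np.round(o["joint_pos"],1),"open",round(o["opening"],4))
    return o,M
def box(pts): # min-area rect in world
    (c,s,a)=cv2.minAreaRect((pts[:,:2]*1000).astype(np.float32)); return np.round(c,1),np.round(s,1),round(a,2)
E
python3 - <<'E'
from h import *
for n,zz in(("top",0),("side",0)):
    z=np.load(n+"0.npz");p=z["p"];K,T=camT(n);h=cv2.cvtColor(p,cv2.COLOR_RGB2HSV)
    y=(h[...,0]>20)&(h[...,0]<35)&(h[...,1]>150)&(h[...,2]>150)
    c=blobs(y,1)[0];print(n,"cover",box(ray(c.reshape(-1,2),.061,K,T)),cv2.boundingRect(c))
    hull=np.zeros(p.shape[:2],np.uint8);cv2.fillPoly(hull,[cv2.convexHull(c)],1)
    b=(h[...,2]<80)&(hull>0);c=blobs(b,1)[0];print("rib",box(ray(c.reshape(-1,2),.084,K,T)),cv2.boundingRect(c))
    g=(h[...,1]<40)&(h[...,2]>90);x=np.zeros_like(g);
    if n=="top":
        x[205:292,235:422]=g[205:292,235:422]|y[205:292,235:422]
        x=cv2.morphologyEx(x.astype(np.uint8),cv2.MORPH_OPEN,np.ones((5,5)))
        print("box",box(ray(blobs(x,1)[0].reshape(-1,2),.066,K,T)))
show()
E
```

```text
top cover (array([505.6, 144.1]), array([225.4, 116. ]), 78.59) (320, 227, 88, 56)
rib (array([504.4, 144.8]), array([ 4.6, 73.9]), 78.7) (361, 241, 7, 28)
box (array([524.7, 239.5]), array([472.6, 137.5]), 78.93)
side cover (array([530.1,  22.2]), array([2., 0.]), 150.92) (340, 281, 2, 1)Traceback (most recent call last):
  File "<stdin>", line 7, in <module>
IndexError: list index out of range
```

```bash
cat >> h.py <<'E'
YAW=np.radians(-11.4);EX=np.array([np.cos(YAW),np.sin(YAW),0]);EY=np.array([-np.sin(YAW),np.cos(YAW),0])
B0=np.array([.505,.1445,0])+.1*EY
def tobox(p): d=np.asarray(p)-B0; return np.array([d@EX,d@EY,d[2]])
def world(b): return B0+b[0]*EX+b[1]*EY+np.array([0,0,b[2]])
def plan(target): # box-frame target -> tool shifts in cm
    o,M=show(); d=world(target)-o["tool_pos"]
    print("tcp in box mm",np.round(1000*tobox(o["tool_pos"]),1),"shift cm (tool)",np.round(100*M.T@d,2),"angle of tool z from box x (rad, world ccw)",round(np.arctan2(M[:,2]@EY,M[:,2]@EX),3))
E
python3 - <<'E'
from h import *
plan([0,-.14,.2])
E
```

```text
t 0.1 tcp [0.1837 0.649  0.204 ] 
axes
 [[-0.     0.962 -0.273]
 [-0.001 -0.273 -0.962]
 [-1.     0.     0.002]] 
F [-0.7  0.9  0.3] q [ 90.7  20.6   0.6  -0.  -70.1 -16.5] open 0.0878
tcp in box mm [-414.6  331.1  204. ] shift cm (tool) [ 0.47 44.97 43.78] angle of tool z from box x (rad, world ccw) -1.648
```

Request:
move_arm --commands '[[[0,3.4,3.3,-0.02],[0,3.4,3.3,-0.02],[0,3.4,3.3,-0.02],[0,3.4,3.3,-0.02],[0,3.4,3.3,0],[0,3.4,3.3,0],[0,3.4,3.3,0],[0,3.4,3.3,0]]]' --jaw 0

```text
clock: 0.9
tool_pos: [0.3919, 0.3306, 0.2048]
orientation: [-130.9, 90.0, 127.9]
force: [0.1, 1.0, 0.8]
opening: 0.0295
```

Request:
move_arm --commands '[[[0,3.4,3.3,0],[0,3.4,3.3,0],[0,3.4,3.3,0],[0,3.4,3.3,0],[0,0,0,0],[0,0,0,0]]]'

```text
clock: 1.5
tool_pos: [0.4993, 0.1752, 0.2044]
orientation: [-51.2, 89.9, -152.6]
force: [0.2, 0.4, 0.2]
opening: 0.0004
```

```bash
python3 - <<'E'
from h import *
plan([0,-.14,.12])
p,d=snapshot("wrist");cv2.imwrite("pics/w1.png",p[:,:,::-1])
E
```

```text
t 1.5 tcp [0.4993 0.1752 0.2044] 
axes
 [[-0.001  0.98  -0.198]
 [-0.    -0.198 -0.98 ]
 [-1.    -0.001  0.001]] 
F [0.2 0.4 0.2] q [ 40.6   6.8 -17.6  -0.  -65.6  38. ] open 0.0004
tcp in box mm [-11.7 -71.  204.4] shift cm (tool) [8.44 1.17 6.89] angle of tool z from box x (rad, world ccw) -1.571
```

View pics/w1.png

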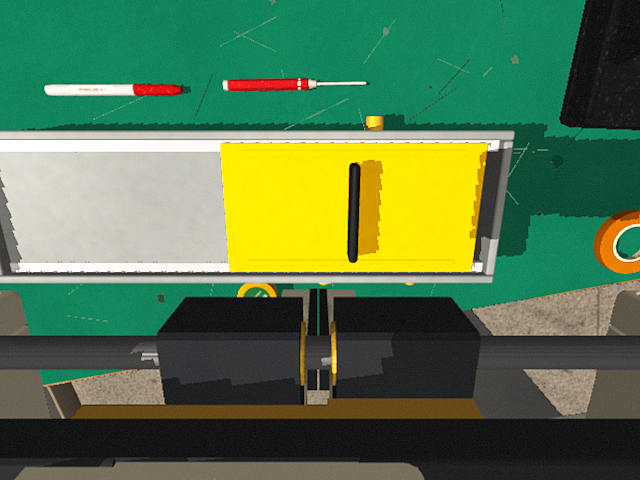

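The wrist view shows the rib at (349–359, 163–262) on the cover, and the closed fingertips at about (282–355, 290). The box lies square to the tool. I'll check the rib position from here.

```bash
python3 - <<'E'
from h import *
K,T=camT("wrist");p=cv2.imread("pics/w1.png");h=cv2.cvtColor(p,cv2.COLOR_BGR2HSV)
y=(h[...,0]>20)&(h[...,0]<35)&(h[...,1]>150)&(h[...,2]>150)
c=blobs(y,1)[0];print([np.round(1000*tobox(q),1) for q in ray(cv2.boxPoints(cv2.minAreaRect(c)),.061,K,T)])
b=h[...,2]<60;b[:150]=0;b[275:]=0;b[:,:300]=0;b[:,450:]=0;c=blobs(b,1)[0]
print("rib",[np.round(1000*tobox(q),1) for q in ray(cv2.boxPoints(cv2.minAreaRect(c)),.084,K,T)])
print("rim pts",[np.round(1000*tobox(q),1) for q in ray([[0,132],[513,132],[492,280],[18,282]],.066,K,T)])
plan([0,-.140,.072])
E
```

```text
[array([55.7, 11.9, 61. ]), array([  56.1, -212. ,   61. ]), array([ -58.8, -227.6,   61. ]), array([-59.3,  20.7,  61. ])]
rib [array([-40.9, -95.3,  84. ]), array([ 41.5, -95.1,  84. ]), array([  41.3, -103.3,   84. ]), array([ -41.1, -104.1,   84. ])]
rim pts [array([ 64.2, 190.3,  66. ]), array([  65. , -229.9,   66. ]), array([ -65.7, -231. ,   66. ]), array([-68.6, 206.9,  66. ])]
t 1.55 tcp [0.4989 0.1761 0.2045] 
axes
 [[-0.001  0.981 -0.196]
 [-0.    -0.196 -0.981]
 [-1.    -0.001  0.   ]] 
F [-0.1 -0.2  0.2] q [ 40.7   6.8 -17.6  -0.  -65.6  38. ] open 0.0007
tcp in box mm [-12.2 -70.2 204.5] shift cm (tool) [13.25  1.22  6.98] angle of tool z from box x (rad, world ccw) -1.569
```

Request:
move_arm --commands '[[[0,0.6,3.5,0],[0,0.6,3.5,0],[4,0,0,0],[4,0,0,0],[3,0,0,0],[2.25,0,0,0],[0,0,0,0]]]'

```text
clock: 2.25
tool_pos: [0.4946, 0.1056, 0.0696]
orientation: [-51.2, 89.7, -152.3]
force: [-1.0, 0.2, 0.1]
opening: 0.0007
```

```bash
python3 - <<'E'
from h import *
p,d=snapshot("wrist");cv2.imwrite("pics/w2.png",p[:,:,::-1])
plan([0,.084,.072])
E
```

```text
t 2.3 tcp [0.496  0.1061 0.0715] 
axes
 [[-0.003  0.981 -0.193]
 [-0.002 -0.193 -0.981]
 [-1.    -0.002  0.002]] 
F [-0.1 -0.3 -0.1] q [ 34.3  12.5 -30.2  -0.  -47.4  44.6] open 0.0005
tcp in box mm [  -1.2 -139.4   71.5] shift cm (tool) [ -0.1    0.24 -22.34] angle of tool z from box x (rad, world ccw) -1.566
```

View pics/w2.png

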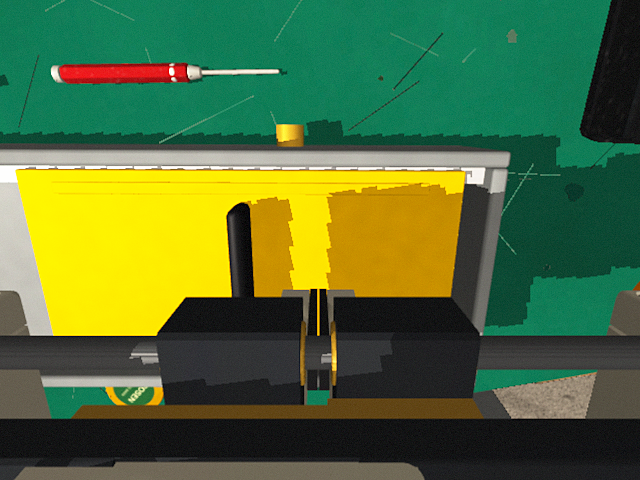

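The fingers are just right of the rib, which is at (240, 205–297), and nothing is touching yet. Pushing left.

Request:
move_arm --commands '[[[0,0,-1,0],[0,0,-1.5,0],[0,0,-1.5,0],[0,0,-1.5,0],[0,0,-1.5,0],[0,0,-1.5,0],[0,0,-1.5,0],[0,0,-1.5,0]]]'

```text
clock: 3.1
tool_pos: [0.5198, 0.2196, 0.0723]
orientation: [-31.8, 90.0, -133.0]
force: [-0.4, -0.5, 0.2]
opening: 0.0006
```

Request:
move_arm --commands '[[[0,0,-1.5,0],[0,0,-1.5,0],[0,0,-1.5,0],[0,0,-1.5,0],[0,0,-1.2,0],[0,0,-0.8,0],[0,0,-0.4,0],[0,0,0,0]]]'

```text
clock: 3.9
tool_pos: [0.5359, 0.301, 0.0722]
orientation: [-36.3, 90.0, -137.5]
force: [-0.4, -0.6, -0.0]
opening: 0.0006
```

```bash
python3 - <<'E'
from h import *
plan([0,.084,.072])
p,d=snapshot("top");cv2.imwrite("pics/t3.png",p[:,:,::-1]);K,T=camT("top");h=cv2.cvtColor(p,cv2.COLOR_RGB2HSV)
cv2.imwrite("pics/t3c.png",cv2.resize(p[190:320,220:440,::-1],None,fx=3.5,fy=3.5,interpolation=cv2.INTER_CUBIC))
E
```

```text
t 3.9 tcp [0.5359 0.301  0.0722] 
axes
 [[-0.     0.981 -0.194]
 [-0.    -0.194 -0.981]
 [-1.    -0.     0.   ]] 
F [-0.4 -0.6 -0. ] q [ 47.5  21.4 -16.8  -0.  -51.8  31.3] open 0.0006
tcp in box mm [-0.7 59.5 72.2] shift cm (tool) [ 0.02  0.07 -2.45] angle of tool z from box x (rad, world ccw) -1.567
```

View pics/t3c.png

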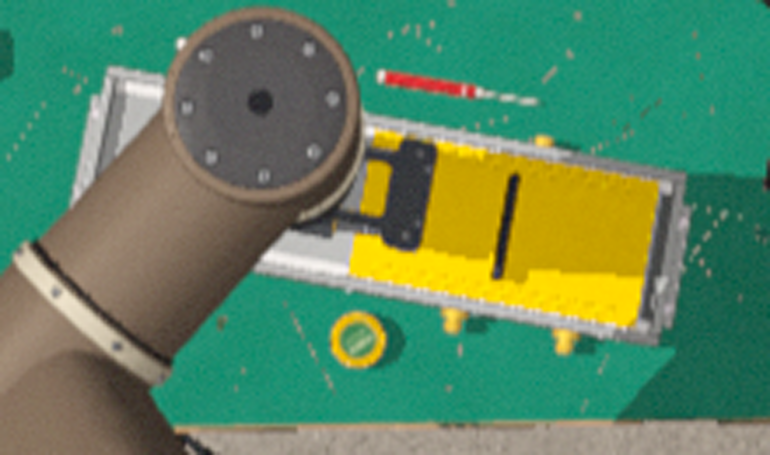

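The cover has not moved: the rib is still at crop (505,225), which is top-view pixel (364,254). The fingers seem to have passed above it without contact, so I need to check the real height.

```bash
python3 - <<'E'
from h import *
p,d=snapshot("side");cv2.imwrite("pics/s4.png",cv2.resize(p[120:330,170:400,::-1],None,fx=2.7,fy=2.7))
K,T=camT("wrist");p,d=snapshot("wrist");np.savez("w4.npz",p=p,d=d)
def pt(u,v):
    z=d[v,u];return T[:3,3]+T[:3,:3]@(z*np.array([(u-K[0,2])/K[0,0],-(v-K[1,2])/K[1,1],-1]))
for u,v in [(318,100),(100,100),(292,293),(345,293),(310,293),(318,330),(500,230),(600,230),(600,50)]: print(u,v,d[v,u],np.round(1000*tobox(pt(u,v)),1))
cv2.imwrite("pics/w4.png",p[:,:,::-1])
K,T=camT("top");z=np.load("top0.npz");d=z["d"]
for u,v in [(340,250),(365,255),(280,235),(300,200),(390,262)]: print("top",u,v,np.round(pt(u,v)*1000,1))
E
```

```text
318 100 0.23485559 [96.1 58.9  0.2]
100 100 0.23478206 [ 95.7 196.7   0.3]
292 293 0.16346325 [  9.4  70.  101.6]
345 293 0.16367161 [  9.3  46.7 101.3]
310 293 0.16876547 [ 7.1 62.2 96.7]
318 330 0.22361967 [-37.2  58.5  52.9]
500 230 0.19728553 [ 27.4 -38.1  60.6]
600 230 0.19762878 [ 27.5 -91.5  60.3]
600 50 0.22602382 [ 124.9 -112.7    0.6]
top 340 250 [519.  208.1  62.3]
top 365 255 [503.  142.6  84.3]
top 280 235 [563.4 371.9  51.8]
top 300 200 [669.7 318.7   1.7]
top 390 262 [484.9  72.4  55.6]
```

View pics/s4.png

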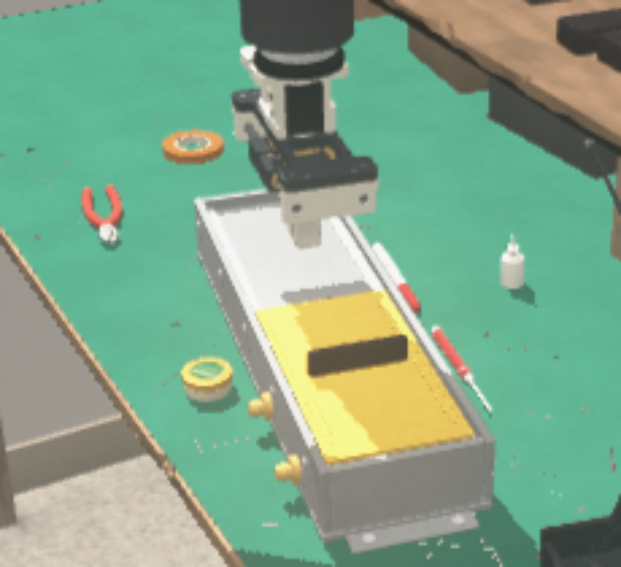

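View pics/w4.png

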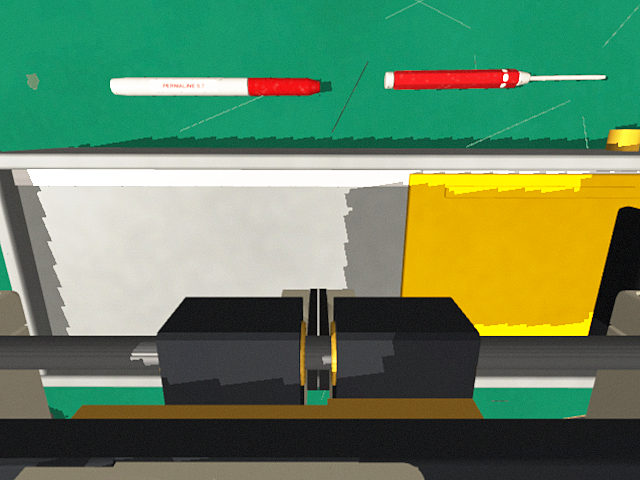

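The side view shows the fingertips ending at about (307,246) in the crop, well above the deck and possibly above the 72 mm reported. I'll compare their apparent height with the TCP.

```bash
python3 - <<'E'
from h import *
K,T=camT("side");o=get_obs()
def proj(P):
    c=T[:3,:3].T@(P-T[:3,3]);return np.array([K[0,0]*c[0]/-c[2]+K[0,2],K[1,1]*-c[1]/-c[2]+K[1,2]])
for dz in(0,.01,.02,.03,.04):
    q=proj(o["tool_pos"]+[0,0,dz]);print(dz,np.round(q,1),"crop",np.round((q-[170,120])*2.7))
for n,b in(("rib top R corners",[.042,-.104,.084]),("",[-.042,-.104,.084]),("rim",[-.068,-.23,.066])): q=proj(world(b));print(n,np.round((q-[170,120])*2.7))
p,d=snapshot("side")
for v in range(196,226,2): print(v,[round(float(d[v,u]),3) for u in(280,283,286)],p[v,283])
E
```

```text
0 [282.1 217. ] crop [303. 262.]
0.01 [282.  213.4] crop [302. 252.]
0.02 [281.9 209.7] crop [302. 242.]
0.03 [281.7 206. ] crop [302. 232.]
0.04 [281.6 202.2] crop [301. 222.]
rib top R corners [406. 336.]
 [305. 353.]
rim [315. 470.]
196 [1.203, 1.211, 1.211] [184 179 162]
198 [1.213, 1.209, 1.214] [183 178 160]
200 [1.211, 1.212, 1.215] [184 179 161]
202 [1.212, 1.217, 1.304] [175 171 155]
204 [1.305, 1.302, 1.305] [171 166 151]
206 [1.301, 1.31, 1.306] [173 169 152]
208 [1.307, 1.31, 1.313] [180 174 159]
210 [1.302, 1.312, 1.311] [181 175 158]
212 [1.393, 1.402, 1.395] [232 232 228]
214 [1.386, 1.389, 1.392] [233 233 229]
216 [1.381, 1.379, 1.378] [232 232 228]
218 [1.374, 1.368, 1.37] [232 231 228]
220 [1.358, 1.364, 1.363] [232 232 229]
222 [1.357, 1.36, 1.354] [234 234 230]
224 [1.347, 1.344, 1.347] [235 234 231]
```

```bash
python3 - <<'E'
from h import *
K,T=camT("side");p,d=snapshot("side")
for v in(204,206,208,210):
  for u in (277,280,284,288):
    z=d[v,u];print(u,v,np.round(1000*tobox(T[:3,3]+T[:3,:3]@(z*np.array([(u-K[0,2])/K[0,0],-(v-K[1,2])/K[1,1],-1]))),1),end=" ")
  print()
print(get_obs()["tool_pos"],[(a,getattr(ctrl,a)) for a in dir(ctrl) if a[0]!="_"])
E
```

```text
277 204 [ -9.8  68.  104.4] 280 204 [ -7.8  46.1 115.1] 284 204 [  1.7  45.6 113.8] 288 204 [ 10.6  42.7 113.9] 
277 206 [-10.1  67.4  99.4] 280 206 [ -8.3  44.6 110.6] 284 206 [  0.4  41.3 111. ] 288 206 [ 11.5  46.8 106.4] 
277 208 [  7.1 140.2  53.9] 280 208 [ -9.   42.7 106.5] 284 208 [  0.7  42.9 104.8] 288 208 [ 10.9  44.7 102.2] 
277 210 [  4.3 129.2  54.3] 280 210 [ -8.7  44.3 100.3] 284 210 [ 1.1 44.8 98.4] 288 210 [10.5 43.9 97.3] 
[0.53582883 0.30026589 0.0724743 ] [('PlanningError', <class 'plant.PlanningError'>), ('grip_point_offset', 0.0188)]
```

The depth data puts the closed fingertips at about z = 0.097, while the TCP reads 0.072. So the fingers end about 25 mm short of the stated TCP when closed, and they passed over the rib. I'll get a tighter figure and go back.

```bash
python3 - <<'E'
from h import *
K,T=camT("wrist");z=np.load("w4.npz");d=z["d"];p=z["p"]
print([(v,round(float(d[v,290]),3),round(float(d[v,345]),3)) for v in range(284,298)])
print([(u,round(float(d[294,u]),3)) for u in range(272,366,4)])
for v in range(286,297):
  for u in(290,345):
    zz=d[v,u];print(v,u,np.round(1000*(tobox(T[:3,3]+T[:3,:3]@(zz*np.array([(u-K[0,2])/K[0,0],-(v-K[1,2])/K[1,1],-1])))-tobox(get_obs()["tool_pos"])),1),end=" ")
  print()
plan([0,-.14,.11])
E
```

```text
[(284, 0.214, 0.214), (285, 0.214, 0.214), (286, 0.214, 0.214), (287, 0.215, 0.214), (288, 0.213, 0.214), (289, 0.213, 0.215), (290, 0.167, 0.167), (291, 0.165, 0.167), (292, 0.164, 0.165), (293, 0.163, 0.164), (294, 0.163, 0.161), (295, 0.161, 0.162), (296, 0.16, 0.16), (297, 0.095, 0.094)]
[(272, 0.215), (276, 0.216), (280, 0.215), (284, 0.161), (288, 0.163), (292, 0.163), (296, 0.163), (300, 0.161), (304, 0.162), (308, 0.162), (312, 0.167), (316, 0.167), (320, 0.167), (324, 0.166), (328, 0.162), (332, 0.163), (336, 0.162), (340, 0.162), (344, 0.163), (348, 0.162), (352, 0.162), (356, 0.214), (360, 0.215), (364, 0.215)]
286 290 [ -7.5  15.9 -18.5] 286 345 [ -7.3 -15.8 -18.4] 
287 290 [ -8.2  16.  -18.9] 287 345 [ -7.8 -15.8 -18.2] 
288 290 [ -8.1  15.8 -17.2] 288 345 [ -8.5 -15.8 -18.2] 
289 290 [ -8.8  15.9 -17.2] 289 345 [ -9.5 -15.9 -19. ] 
290 290 [ 9.9 12.4 25.8] 290 345 [  9.8 -12.4  25.5] 
291 290 [10.3 12.2 27.8] 291 345 [  9.6 -12.3  25.9] 
292 290 [10.  12.2 28.2] 292 345 [ 10.  -12.2  27.9] 
293 290 [10.2 12.1 29.7] 293 345 [ 10.  -12.1  29. ] 
294 290 [ 9.8 12.1 29.7] 294 345 [ 10.7 -11.9  31.5] 
295 290 [10.3 11.9 32. ] 295 345 [  9.7 -12.   30.4] 
296 290 [10.2 11.9 32.6] 296 345 [ 10.2 -11.9  32.5] 
t 4.15 tcp [0.5358 0.3003 0.0725] 
axes
 [[-0.     0.981 -0.195]
 [ 0.    -0.195 -0.981]
 [-1.    -0.    -0.   ]] 
F [-0.1 -0.1 -0.3] q [ 47.5  21.4 -16.8  -0.  -51.8  31.3] open 0.0008
tcp in box mm [-0.6 58.8 72.5] shift cm (tool) [-3.75  0.   19.88] angle of tool z from box x (rad, world ccw) -1.568
```

Request:
move_arm --commands '[[[-2,0,0,0],[0,0,4.8,0],[0,0,4.8,0],[0,0,4.8,0],[0,0,4.6,0],[2,0,0.4,0],[2.8,0,0,0],[0,0,0,0]]]'

```text
clock: 4.95
tool_pos: [0.4959, 0.1085, 0.0421]
orientation: [-52.3, 89.7, -153.6]
force: [-0.3, -0.7, -0.1]
opening: 0.0005
```

```bash
python3 - <<'E'
from h import *
plan([0,.084,.045])
K,T=camT("wrist");p,d=snapshot("wrist");o=get_obs()
def rel(u,v):
    zz=d[v,u];return np.round(1000*tobox(T[:3,3]+T[:3,:3]@(zz*np.array([(u-K[0,2])/K[0,0],-(v-K[1,2])/K[1,1],-1]))),1)
print("fingertip",rel(290,290),rel(345,290),"plate",rel(500,230))
E
```

```text
t 4.95 tcp [0.4959 0.1085 0.0421] 
axes
 [[-0.004  0.98  -0.197]
 [-0.002 -0.197 -0.98 ]
 [-1.    -0.004  0.003]] 
F [-0.3 -0.7 -0.1] q [ 34.5  14.9 -31.9  -0.1 -43.4  44.2] open 0.0005
tcp in box mm [  -1.8 -137.1   42.1] shift cm (tool) [ -0.36   0.2  -22.11] angle of tool z from box x (rad, world ccw) -1.57
fingertip [   8.3 -124.7   67.9] [   8.  -149.4   67.1] plate [  30.4 -226.    46.3]
```

Request:
move_arm --commands '[[[-0.1,0,-1,0],[0,0,-1,0],[0,0,-1,0],[0,0,-1,0]]]'

```text
clock: 5.4
tool_pos: [0.5061, 0.1502, 0.0466]
orientation: [21.3, 89.9, -79.9]
force: [-1.1, -6.1, 4.2]
opening: 0.0003
```

```bash
cat >> h.py <<'E'
def rib():
    p,d=snapshot("top");K,T=camT("top");h=cv2.cvtColor(p,cv2.COLOR_RGB2HSV)
    y=((h[...,0]>20)&(h[...,0]<35)&(h[...,1]>150)&(h[...,2]>110)).astype(np.uint8)
    y[292:]=0
    q=[tobox(a)*1000 for a in ray(blobs(y,1)[0].reshape(-1,2),.061,K,T)]
    print("cover yellow box-y range",np.round(np.min(q,0),1),np.round(np.max(q,0),1));return p
E
python3 - <<'E'
from h import *
plan([0,.089,.045]);rib()
E
```

```text
t 5.4 tcp [0.5061 0.1502 0.0466] 
axes
 [[ 0.     0.981 -0.194]
 [-0.001 -0.194 -0.981]
 [-1.     0.     0.001]] 
F [-1.1 -6.1  4.2] q [ 37.9  16.1 -29.4   0.1 -44.5  40.9] open 0.0003
tcp in box mm [  0.  -94.2  46.6] shift cm (tool) [  0.14   0.08 -18.32] angle of tool z from box x (rad, world ccw) -1.567
cover yellow box-y range [-45.3 -47.4  61. ] [56.1 39.4 61. ]
```

The cover is moving; its left edge has gone from 13 to 39 mm. Continuing.

Request:
move_arm --commands '[[[0,0,-1.2,0],[0,0,-1.2,0],[0,0,-1.2,0],[0,0,-1.2,0],[0,0,-1.2,0],[0,0,-1.2,0],[0,0,-1.2,0],[0,0,-1.2,0]]]'

```text
clock: 6.25
tool_pos: [0.5244, 0.2439, 0.0462]
orientation: [-4.3, 89.9, -105.5]
force: [-0.8, -6.4, 4.9]
opening: 0.0004
```

Request:
move_arm --commands '[[[0,0,-1.2,0],[0,0,-1.2,0],[0,0,-1.2,0],[0,0,-1.2,0],[0,0,-1,0],[0,0,-0.6,0],[0,0,0,0]]]'

```text
clock: 6.95
tool_pos: [0.5372, 0.3077, 0.0459]
orientation: [129.7, 90.0, 28.6]
force: [0.1, -1.5, 1.0]
opening: 0.0004
```

```bash
python3 - <<'E'
from h import *
plan([0,.089,.045]);rib()
E
```

```text
t 6.95 tcp [0.5372 0.3077 0.0459] 
axes
 [[ 0.001  0.981 -0.194]
 [ 0.    -0.194 -0.981]
 [-1.     0.    -0.   ]] 
F [ 0.1 -1.5  1. ] q [ 47.9  23.4 -17.7   0.  -48.8  31. ] open 0.0004
tcp in box mm [-0.7 66.3 45.9] shift cm (tool) [ 0.09  0.08 -2.27] angle of tool z from box x (rad, world ccw) -1.567
cover yellow box-y range [-58.6 -25.8  61. ] [-25.6  84.5  61. ]
```

Now the last 23 mm, slowly until the force rises.

Request:
move_arm --commands '[[[0,0,-0.5,0],[0,0,-0.5,0],[0,0,-0.5,0],[0,0,-0.4,0],[0,0,-0.2,0],[0,0,-0.2,0],[0,0,0,0]]]'

```text
clock: 7.7
tool_pos: [0.5408, 0.3264, 0.0457]
orientation: [-14.9, 89.7, -116.1]
force: [-0.9, -12.7, 8.9]
opening: 0.0006
```

Request:
move_arm --commands '[[[0,0,-0.2,0],[0,0,-0.1,0],[0,0,0,0]]]'

```text
clock: 8.0
tool_pos: [0.5406, 0.3264, 0.0457]
orientation: [-15.6, 89.5, -116.9]
force: [-1.5, -20.0, 12.2]
opening: 0.0002
```

```bash
python3 - <<'E'
from h import *
plan([0,.089,.045])
E
```

```text
t 8.0 tcp [0.5406 0.3264 0.0457] 
axes
 [[-0.004  0.981 -0.196]
 [-0.008 -0.196 -0.981]
 [-1.    -0.002  0.009]] 
F [ -1.5 -20.   12.2] q [ 48.9  24.7 -15.7   0.2 -50.1  29.7] open 0.0002
tcp in box mm [-1.  85.3 45.7] shift cm (tool) [ 0.07  0.1  -0.37] angle of tool z from box x (rad, world ccw) -1.569
```

Request:
move_arm --commands '[[[0,0,0.6,0],[0,0,0.6,0],[-4,0,0,0],[-4,0,0,0],[-2,-3,3,0],[0,-3,3,0],[0,-2,4,0],[0,0,0,0]]]'

```text
clock: 8.8
tool_pos: [0.4383, 0.235, 0.1457]
orientation: [-138.1, 89.9, 120.6]
force: [1.3, 1.2, 0.3]
opening: 0.0006
```

```bash
python3 - <<'E'
from h import *
plan([-.08,-.03,.14])
K,T=camT("wrist");p,d=snapshot("wrist");np.savez("w5.npz",p=p,d=d,T=T);cv2.imwrite("pics/w5.png",p[:,:,::-1])
E
```

```text
t 8.8 tcp [0.4383 0.235  0.1457] 
axes
 [[-0.001  0.981 -0.195]
 [ 0.002 -0.195 -0.981]
 [-1.    -0.001 -0.001]] 
F [1.3 1.2 0.3] q [ 50.8   6.6 -26.1  -0.1 -57.2  28. ] open 0.0006
tcp in box mm [-83.3 -24.5 145.7] shift cm (tool) [0.57 0.33 0.55] angle of tool z from box x (rad, world ccw) -1.568
```

View pics/w5.png

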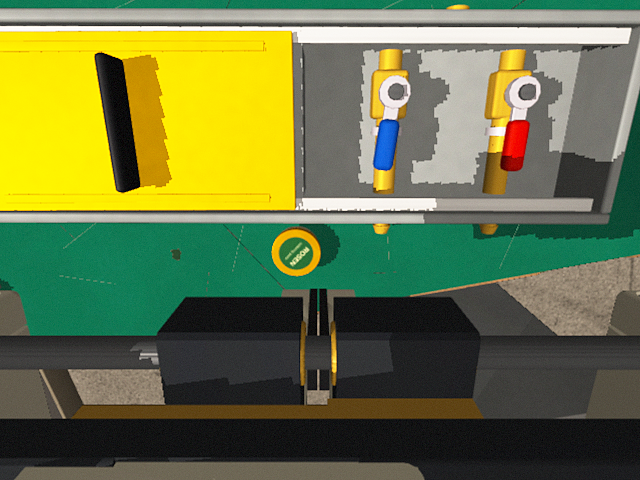

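The pit is open. The blue handle is on the left, with its pivot at (397,91) and sleeve at (386,145). The red handle is on the right, with its pivot at (522,91) and sleeve at (515,145). The flux pot is undisturbed. Measuring these now.

```bash
python3 - <<'E'
from h import *
z=np.load("w5.npz");p,d,T=z["p"],z["d"],z["T"];K=camT("wrist")[0];h=cv2.cvtColor(p,cv2.COLOR_RGB2HSV)
def b(px,zz): return np.round([1000*tobox(q)[:2] for q in ray(px,zz,K,T)],1).tolist()
y=(h[...,0]>20)&(h[...,0]<35)&(h[...,1]>150)&(h[...,2]>110);c=blobs(y,1)[0].reshape(-1,2)
for v in(60,120,180):print("cover R edge",b([[c[np.abs(c[:,1]-v)<2][:,0].max(),v]],.061))
print("rib ends (top)",b([[100,54],[122,190]],.084),"pit dark line",b([[303,60],[303,190]],.056),"rims",b([[320,12],[320,222]],.066))
for n,m in(("red",((h[...,0]<8)|(h[...,0]>172))&(h[...,1]>150)&(h[...,2]>80)),("blue",(h[...,0]>100)&(h[...,0]<125)&(h[...,1]>130))):
    m=m.copy();m[:100]=0;m[200:]=0;m[:,:340]=0;m[:,600:]=0
    c=blobs(m,1)[0];r=cv2.minAreaRect(c);print(n,r,"ctr",b([r[0]],.0525),"corners",b(cv2.boxPoints(r),.0525))
print("pivots",b([[397,91],[522,91]],.052), b([[626,120]],.066))
E
```

```text
cover R edge [[38.3, -6.8]]
cover R edge [[1.6, -7.4]]
cover R edge [[-38.6, -7.5]]
rib ends (top) [[37.5, 103.7], [-42.4, 103.0]] pit dark line [[39.1, -14.3], [-46.4, -13.6]] rims [[64.2, -25.3], [-67.8, -25.9]]
red ((514.45947265625, 144.74325561523438), (22.522661209106445, 52.27887725830078), 9.462321281433105) ctr [[-14.4, -163.4]] corners [[-31.1, -155.0], [4.1, -155.8], [1.7, -171.6], [-33.7, -171.4]]
blue ((385.78375244140625, 144.2972869873047), (19.399076461791992, 50.96367645263672), 9.462322235107422) ctr [[-14.3, -72.3]] corners [[-30.8, -63.4], [3.6, -67.6], [1.5, -81.0], [-33.0, -77.3]]
pivots [[20.8, -78.1], [21.0, -163.2]] [[2.1, -227.6]]
```

```bash
python3 - <<'E'
from h import *
p,d=snapshot("top");K,T=camT("top");cv2.imwrite("pics/t6.png",p[:,:,::-1])
def proj(P):
    c=T[:3,:3].T@(P-T[:3,3]);return np.array([K[0,0]*c[0]/-c[2]+K[0,2],K[1,1]*-c[1]/-c[2]+K[1,2]])
for bx in(.02,.04):
  for by in np.arange(.200,.245,.003):
    u,v=proj(world([bx,by,.061]));print(round(by*1000),(round(u),round(v)),p[round(v),round(u)].tolist(),end="; ")
  print()
cv2.imwrite("pics/t6c.png",cv2.resize(p[200:295,235:425,::-1],None,fx=4,fy=4,interpolation=cv2.INTER_CUBIC))
E
```

```text
200 (257, 228) [255, 216, 0]; 203 (256, 227) [255, 217, 0]; 206 (255, 227) [255, 220, 0]; 209 (253, 227) [255, 220, 0]; 212 (252, 227) [255, 220, 0]; 215 (251, 227) [255, 219, 0]; 218 (250, 226) [163, 134, 51]; 221 (249, 226) [161, 161, 164]; 224 (248, 226) [188, 188, 187]; 227 (247, 226) [186, 186, 184]; 230 (246, 226) [183, 182, 179]; 233 (245, 225) [187, 183, 181]; 236 (244, 225) [97, 151, 130]; 239 (243, 225) [26, 140, 109]; 242 (242, 225) [34, 145, 112]; 
200 (258, 220) [255, 216, 0]; 203 (257, 220) [255, 216, 0]; 206 (256, 220) [255, 216, 0]; 209 (255, 220) [255, 219, 0]; 212 (254, 220) [255, 218, 0]; 215 (253, 219) [255, 217, 0]; 218 (252, 219) [217, 181, 0]; 221 (251, 219) [127, 116, 103]; 224 (250, 219) [180, 181, 182]; 227 (249, 219) [190, 188, 188]; 230 (247, 218) [185, 183, 182]; 233 (246, 218) [164, 182, 172]; 236 (245, 218) [71, 146, 121]; 239 (244, 218) [32, 140, 109]; 242 (243, 218) [17, 136, 107];
```

View pics/t6c.png

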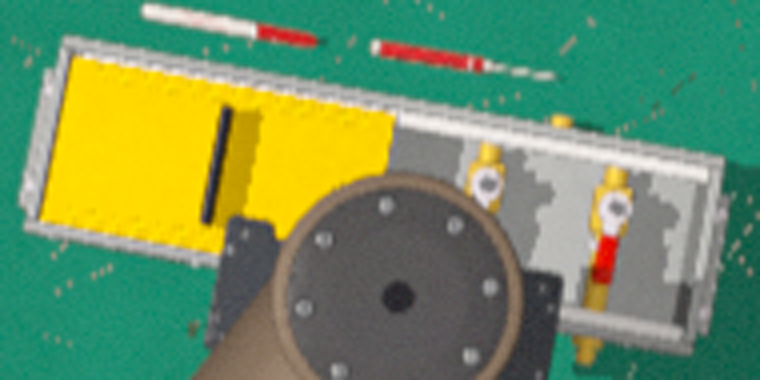

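The top view shows the cover flush against the left end wall, with its edge at crop (45–70, 60–215) and no gap. Before lowering into the pit I'll check the gripper's lower profile from the side camera.

```bash
python3 - <<'E'
from h import *
K,T=camT("side");p,d=snapshot("side");o,M=show();cv2.imwrite("pics/s7.png",p[:,:,::-1])
v,u=np.mgrid[0:480,0:640];P=np.stack([(u-K[0,2])/K[0,0],-(v-K[1,2])/K[1,1],-np.ones_like(d)],-1)*d[...,None]@T[:3,:3].T+T[:3,3]
r=(P-o["tool_pos"])@M*1000  # tool coords
for a in range(10,130,6):
    m=(-r[...,0]>a)&(-r[...,0]<=a+6)&(abs(r[...,1])<110)&(abs(r[...,2])<120)&(d>0)
    if m.sum()>3: print("height",a,m.sum(),"tool y",np.percentile(r[m][:,1],[2,98]).round(),"tool z",np.percentile(r[m][:,2],[2,98]).round())
E
```

```text
t 8.95 tcp [0.4424 0.2388 0.1461] 
axes
 [[ 0.002  0.981 -0.194]
 [ 0.002 -0.194 -0.981]
 [-1.     0.001 -0.002]] 
F [ 0.  -0.2  0.5] q [ 50.8   7.  -25.6   0.  -57.2  28. ] open 0.0
height 22 20 tool y [-11.  11.] tool z [-4. 19.]
height 28 31 tool y [-11.  11.] tool z [-11.  21.]
height 34 32 tool y [-11.  11.] tool z [-5. 21.]
height 40 27 tool y [-11.  11.] tool z [-1. 20.]
height 46 26 tool y [-10.  11.] tool z [15. 21.]
height 82 9 tool y [-34.  12.] tool z [-57.  88.]
height 88 126 tool y [-38.  37.] tool z [-80.  92.]
height 94 151 tool y [-39.  38.] tool z [-83.  93.]
height 100 170 tool y [-38.  38.] tool z [-81.  92.]
height 106 228 tool y [-38.  38.] tool z [-83.  94.]
height 112 185 tool y [-39.  37.] tool z [-81.  99.]
height 118 173 tool y [-39.  35.] tool z [-72. 100.]
height 124 383 tool y [-38.  36.] tool z [-86.  99.]
```

```bash
python3 - <<'E'
from h import *
plan([-.019,-.198,.10])
E
```

```text
t 8.95 tcp [0.4424 0.2388 0.1461] 
axes
 [[ 0.002  0.981 -0.194]
 [ 0.002 -0.194 -0.981]
 [-1.     0.001 -0.002]] 
F [ 0.  -0.2  0.5] q [ 50.8   7.  -25.6   0.  -57.2  28. ] open 0.0
tcp in box mm [-80.  -20.  146.1] shift cm (tool) [ 4.58  6.03 17.84] angle of tool z from box x (rad, world ccw) -1.567
```

Request:
move_arm --commands '[[[0,1.3,4.0,0],[0,1.3,4.0,0],[0,1.3,4.0,0],[0,1.3,4.0,0],[2,0.8,1.8,0],[2.5,0,0,0],[0,0,0,0],[0,0,0,0]]]'

```text
clock: 9.75
tool_pos: [0.4668, 0.0519, 0.1004]
orientation: [-32.7, 89.9, -133.9]
force: [0.4, -0.2, 0.2]
opening: 0.0009
```

```bash
python3 - <<'E'
from h import *
plan([-.019,-.198,.02])
K,T=camT("wrist");p,d=snapshot("wrist");cv2.imwrite("pics/w8.png",p[:,:,::-1])
h=cv2.cvtColor(p,cv2.COLOR_RGB2HSV)
m=((h[...,0]<8)|(h[...,0]>172))&(h[...,1]>150)&(h[...,2]>80);m[:,400:]=0;m[:130]=0;m[300:]=0
r=cv2.minAreaRect(blobs(m,1)[0]);print("red",r,np.round([1000*tobox(q)[:2] for q in ray(cv2.boxPoints(r),.0525,K,T)],1).tolist())
E
```

```text
t 9.75 tcp [0.4668 0.0519 0.1004] 
axes
 [[-0.001  0.981 -0.194]
 [-0.001 -0.194 -0.981]
 [-1.    -0.001  0.001]] 
F [ 0.4 -0.2  0.2] q [ 30.5   6.9 -32.8   0.  -50.4  48.3] open 0.0009
tcp in box mm [ -19.1 -198.3  100.4] shift cm (tool) [ 8.04  0.02 -0.04] angle of tool z from box x (rad, world ccw) -1.567
red ((269.5, 247.5), (51.0, 21.0), 90.0) [[4.1, -161.4], [4.1, -174.6], [-30.2, -173.7], [-30.3, -159.9]]
```

View pics/w8.png

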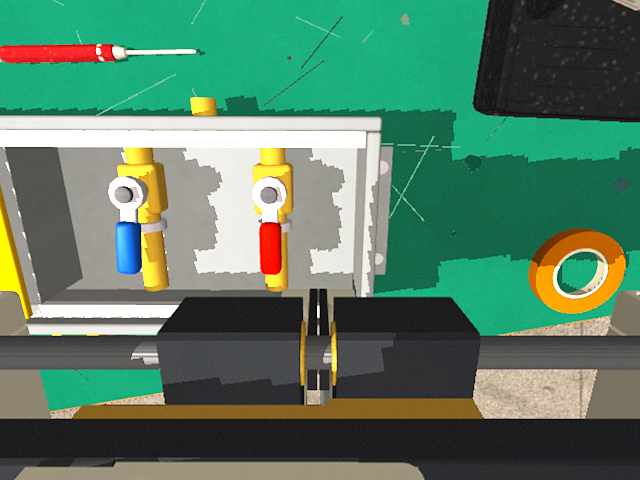

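The fingers sit between the red sleeve, at (270,247), and the right wall, at about col 365. Descending into the pit to a TCP height of 20 mm, which puts the tips at about 45 mm.

Request:
move_arm --commands '[[[3,0,0,0],[3,0,0,0],[1.5,0,0,0],[0.5,0,0,0],[0,0,0,0],[0,0,0,0]]]'

```text
clock: 10.4
tool_pos: [0.4672, 0.0523, 0.0215]
orientation: [124.4, 89.9, 23.2]
force: [-1.0, -0.6, 0.6]
opening: 0.0006
```

```bash
python3 - <<'E'
from h import *
plan([-.019,-.1905,.02])
E
```

```text
t 10.4 tcp [0.4672 0.0523 0.0215] 
axes
 [[ 0.002  0.981 -0.194]
 [ 0.001 -0.194 -0.981]
 [-1.     0.002 -0.001]] 
F [-1.  -0.6  0.6] q [ 30.5  13.4 -38.1   0.  -38.4  48.3] open 0.0006
tcp in box mm [ -18.9 -197.8   21.5] shift cm (tool) [ 0.16 -0.01 -0.73] angle of tool z from box x (rad, world ccw) -1.567
```

Request:
move_arm --commands '[[[0,0,-0.75,0],[0,-0.21,-0.41,0.1],[0,-0.21,-0.41,0.1],[0,-0.21,-0.41,0.1],[0,-0.21,-0.41,0.1],[0,0,0,0]]]'

```text
clock: 11.0
tool_pos: [0.4658, 0.078, 0.0212]
orientation: [154.0, 89.9, 29.8]
force: [0.9, -0.5, 0.6]
opening: 0.0
```

```bash
cat >> h.py <<'E'
PV=np.array([21,-167.5])
def lev():
    o,M=show();r=tobox(o["tool_pos"])*1000;d=r[:2]-PV;zb=np.array([M[:,2]@EX,M[:,2]@EY]);yb=np.array([M[:,1]@EX,M[:,1]@EY])
    print("tcp box",r.round(1),"rel pivot in tool y,z",round(d@yb,1),round(d@zb,1),"tool theta",round(np.arctan2(-zb[0],-zb[1]),3))
    K,T=camT("top");p,_=snapshot("top");h=cv2.cvtColor(p,cv2.COLOR_RGB2HSV)
    m=((h[...,0]<8)|(h[...,0]>172))&(h[...,1]>140)&(h[...,2]>70);m[:235]=0;m[300:]=0;m[:,:340]=0;m[:,420:]=0
    c=blobs(m,1)
    if c:
        q=np.array([1000*tobox(a)[:2] for a in ray(c[0].reshape(-1,2),.0525,K,T)]);print("red seen",q.min(0).round(),q.max(0).round(),len(q))
E
python3 -c "
from h import *
lev()"
```

```text
t 11.0 tcp [0.4658 0.078  0.0212] 
axes
 [[ 0.001  0.827 -0.562]
 [ 0.001 -0.562 -0.827]
 [-1.     0.001 -0.001]] 
F [ 0.9 -0.5  0.6] q [ 33.5  13.6 -37.8   0.  -38.5  22.3] open 0.0
tcp box [ -25.2 -172.9   21.2] rel pivot in tool y,z -40.5 22.9 tool theta 0.398
```

```bash
cat >> h.py <<'E'
def wred(name):
    K,T=camT("wrist");p,d=snapshot("wrist");cv2.imwrite(name,p[:,:,::-1]);h=cv2.cvtColor(p,cv2.COLOR_RGB2HSV)
    m=((h[...,0]<8)|(h[...,0]>172))&(h[...,1]>140)&(h[...,2]>70)
    for c in blobs(m,3):
        if cv2.contourArea(c)>100:
            q=np.array([1000*tobox(a)[:2] for a in ray(cv2.boxPoints(cv2.minAreaRect(c)),.0525,K,T)]);print("wrist red",cv2.boundingRect(c),q.round().tolist(),"ctr angle",np.round(np.arctan2(*(q.mean(0)-PV)[::-1]*[1,-1]),3))
E
python3 -c "
from h import *
wred('pics/w9.png')"
```

```text
wrist red (250, 263, 32, 35) [[-6.0, -150.0], [9.0, -157.0], [4.0, -169.0], [-11.0, -162.0]] ctr angle 0.352
wrist red (0, 117, 19, 26) [[97.0, -89.0], [98.0, -97.0], [90.0, -98.0], [89.0, -91.0]] ctr angle 2.345
```

View pics/w9.png

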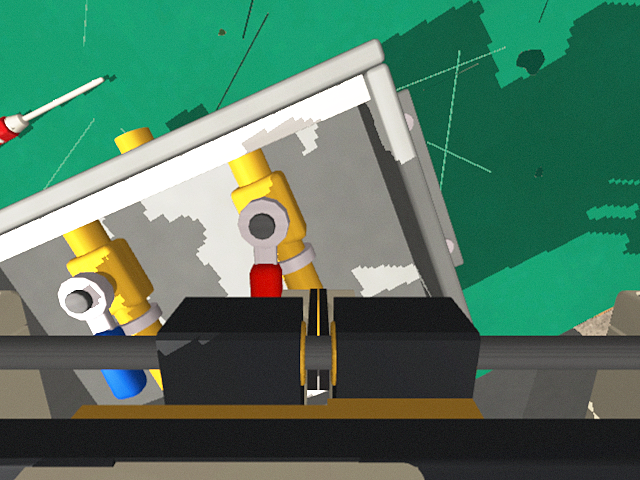

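The red handle, with its hub at (263,222) and sleeve at (266,280), is turning with the finger at about 0.4 rad. The blue handle hasn't moved. Continuing the arc.

Request:
move_arm --commands '[[[0,-0.21,-0.41,0.1],[0,-0.21,-0.41,0.1],[0,-0.21,-0.41,0.1],[0,-0.21,-0.41,0.1],[0,-0.21,-0.41,0.1],[0,-0.21,-0.41,0.1],[0,0,0,0]]]'

```text
clock: 11.8
tool_pos: [0.4752, 0.1027, 0.0204]
orientation: [-100.8, 90.0, 100.7]
force: [-0.1, -0.6, -0.5]
opening: 0.0004
```

```bash
python3 -c "
from h import *
lev();wred('pics/w10.png')"
```

```text
t 11.8 tcp [0.4752 0.1027 0.0204] 
axes
 [[-0.     0.367 -0.93 ]
 [ 0.    -0.93  -0.367]
 [-1.    -0.    -0.   ]] 
F [-0.1 -0.6 -0.5] q [ 35.4  14.9 -36.   -0.  -39.1 -13.9] open 0.0004
tcp box [ -20.9 -146.9   20.4] rel pivot in tool y,z -40.1 24.0 tool theta 0.996
wrist red (249, 265, 33, 33) [[9.0, -139.0], [16.0, -152.0], [5.0, -160.0], [-3.0, -147.0]] ctr angle 0.902
wrist red (22, 274, 30, 58) [[91.0, -71.0], [91.0, -100.0], [83.0, -100.0], [83.0, -71.0]] ctr angle 2.249
```

Request:
move_arm --commands '[[[0,-0.21,-0.43,0.1],[0,-0.21,-0.43,0.1],[0,-0.21,-0.43,0.1],[0,-0.21,-0.43,0.1],[0,-0.21,-0.43,0.1],[0,-0.16,-0.33,0.075],[0,0,0,0]]]'

```text
clock: 12.6
tool_pos: [0.4981, 0.1176, 0.0204]
orientation: [-143.3, 90.0, 25.4]
force: [0.4, -0.3, 0.6]
opening: 0.0003
```

```bash
python3 -c "
from h import *
lev();wred('pics/w11.png')"
```

```text
t 12.6 tcp [0.4981 0.1176 0.0204] 
axes
 [[ 0.    -0.197 -0.98 ]
 [ 0.    -0.98   0.197]
 [-1.    -0.    -0.   ]] 
F [ 0.4 -0.3  0.6] q [ 35.3  16.9 -32.9   0.  -40.2 -46.7] open 0.0003
tcp box [  -1.4 -127.7   20.4] rel pivot in tool y,z -39.8 22.4 tool theta 1.57
wrist red (250, 268, 33, 30) [[26.0, -152.0], [13.0, -152.0], [13.0, -138.0], [27.0, -138.0]] ctr angle 1.516
wrist red (130, 373, 22, 32) [[85.0, -98.0], [77.0, -100.0], [77.0, -82.0], [85.0, -81.0]] ctr angle 2.233
```

No stop force yet, so I'll press a little further until it rises.

Request:
move_arm --commands '[[[0,0,-0.2,0],[0,0,-0.2,0],[0,0,0,0]]]'

```text
clock: 13.0
tool_pos: [0.499, 0.117, 0.0202]
orientation: [7.3, 89.8, 175.9]
force: [-15.9, 10.2, 9.6]
opening: 0.0006
```

Request:
move_arm --commands '[[[0,0,-0.2,0],[0,0,-0.1,0],[0,0,0,0]]]'

```text
clock: 13.3
tool_pos: [0.4994, 0.1168, 0.02]
orientation: [7.7, 89.6, 176.3]
force: [-27.8, 18.5, 17.6]
opening: 0.0006
```

```bash
python3 -c "
from h import *
lev();wred('pics/w12.png')"
```

```text
t 13.3 tcp [0.4994 0.1168 0.02  ] 
axes
 [[-0.007 -0.198 -0.98 ]
 [ 0.    -0.98   0.198]
 [-1.     0.001  0.007]] 
F [-27.8  18.5  17.6] q [ 34.9  17.3 -32.2  -0.4 -40.8 -46. ] open 0.0006
tcp box [  -0.  -128.2   20. ] rel pivot in tool y,z -39.3 21.0 tool theta 1.571
wrist red (253, 269, 32, 29) [[27.0, -152.0], [14.0, -152.0], [14.0, -139.0], [27.0, -139.0]] ctr angle 1.541
wrist red (132, 376, 21, 29) [[86.0, -98.0], [78.0, -99.0], [78.0, -84.0], [86.0, -82.0]] ctr angle 2.242
```

It is hard against its stop: the force rose to 28 N and the sleeve lies parallel to the box's y. Backing off, lifting and checking.

Request:
move_arm --commands '[[[0,0,0.6,0],[0,0,0.5,0],[-4,0,0,0],[-4,0,0,0],[-4,0,0,0],[-3,0,3,0],[0,0,4,0],[0,0,0,0]]]'

```text
clock: 14.2
tool_pos: [0.4226, 0.1321, 0.1715]
orientation: [-110.3, 89.8, 58.3]
force: [0.1, 0.2, -0.0]
opening: 0.0003
```

Request:
move_arm --commands '[[[0,0,4.5,0],[0,-4,2,0],[0,-4,0,0],[0,-4,0,0],[0,-4,0,0],[0,-4,0,0],[0,0,0,0],[0,0,0,0]]]'

```text
clock: 15.0
tool_pos: [0.4013, 0.3413, 0.1694]
orientation: [76.2, 89.9, -115.2]
force: [0.5, -0.7, -0.3]
opening: 0.0001
```

```bash
python3 - <<'E'
from h import *
show();p=rib();cv2.imwrite("pics/t13.png",cv2.resize(p[180:320,140:480,::-1],None,fx=2.35,fy=2.35,interpolation=cv2.INTER_CUBIC))
E
```

```text
t 15.0 tcp [0.4013 0.3413 0.1694] 
axes
 [[-0.001 -0.197 -0.98 ]
 [-0.002 -0.98   0.197]
 [-1.     0.002  0.   ]] 
F [ 0.5 -0.7 -0.3] q [ 61.7   8.2 -20.8   0.  -61.1 -73.1] open 0.0001
cover yellow box-y range [-59.   -6.8  61. ] [ 56. 219.  61.]
```

View pics/t13.png

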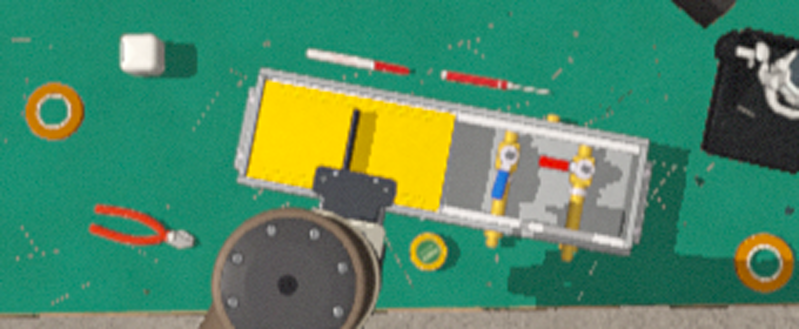

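The final view shows the cover flush at the left end and the red handle across its pipe, pointing left, with its sleeve at (553,163) and hub at (585,168). Blue is still along its pipe, and the loose things in view are in place. Handing in.

```bash
python3 -c "
from plant import *
print(close_job())"
```

```text
the job is handed in; nothing more can be done
None
```

The cover is fully home against its left stop and the red handle is shut across its pipe. I handed the job in at about 15 s on the robot's clock, with the arm clear of everything.

**Failed first push:** The fingers passed over the rib without moving the cover. Closed, they end about 25 mm short of the stated TCP. I measured this from the depth images, went back lower, and the second push moved the cover.

**Cover:** At the stop the force rose to 20 N with no further motion. The final top view shows it flush with the left end wall, reaching from about −3 to +222 mm in box y. That includes a correction of about 3.5 mm to my first box estimate.

**Red handle:** I swept it clockwise along an arc to 1.57 rad, then pressed it against its stop. The force on the fingers reached about 38 N (28 N of it along world x). In the wrist view the sleeve was parallel to the box, at the same box x as its pivot to within about 1 mm.

**Other things:** The blue handle still looked open along its pipe. The flux pot, pen, driver, cutters and tape roll look undisturbed. The dropper bottle was outside the last picture I viewed, but the arm never went near it.

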